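# Lock the rinse board's pivot rod with a linchpin

### The arm

A 6-joint arm with a two-finger parallel gripper is mounted at the origin on the work surface. World frame = base frame: x ahead of the robot, y to its left, z up, the work surface at z = 0. Lengths are in m, angles in rad, forces in N, time in s.
With the tool pointing down it reaches from about 0.25 to 0.725 m from the base axis. Payload 4 kg.
Tool frame: the origin (TCP) lies midway between the tips of the shut fingers; the grasp point (between the pads) lies grip_point_offset behind it (grip_point_offset is the distance from the TCP to the grasp point, in m); z points along the fingers, y is the line along which they close (so a half turn about z gives the same grasp; the last joint's range is limited). The gripper opens to 85 mm and grips with 20 to 120 N. Pads are 22 mm wide; open, the fingers measure 114 mm over their backs; the gripper's body (76 mm by 85 mm) begins 54 mm behind the grasp point. The pads swing forward as they close: fully open they stand 13 mm farther back than shut.
Start: joints at [1.207, 0.241, 0.005, 1.335, 0, 1.571], TCP at [0.178, 0.467, 0.231] pointing down, gripper open.
Joint ranges: [-2.72, 2.72], [-1.05, 1.87], [-1.09, 1.28], [-1.99, 2.15], [-1.42, 1.44], [-3.14, 3.14]. Speed limits (rad/s): [2.79, 2.79, 3.14, 3.14, 3.14, 3.14].

### API

Orientations are given as a unit quaternion [x, y, z, w].
In Python, from workcell import * gives the robot as it stands. The module is installed in compiled form; this text tells all that it offers.
- The arm moves only by the tool arm_command, never from a script. Its arguments are lists of equal length, an entry for each row: "slide": the shift along the tool's x, y, z in cm, a list of three; "spin": the turn about the tool's z in degrees. A call has exactly 5 rows; each row is the pose to reach, as a shift and turn from the pose commanded when the call began, along the tool's axes at that moment; what a row does not reach only later rows make up. A row lasts 1/8 s, in which the tool goes at most 62.5 mm and 10.7 degrees, less where a joint would pass 70% of its speed; a pose out of reach is approached as far as the arm can. A call with a gripper value outside its range is refused whole. "jaw" is the finger opening in cm, from 0 to 8.54, set as the call begins (left out, the last holds). The fingers move at their own pace and stop on an object; the grip force is fixed at half the most. Time passes only in rows, so rows that repeat a pose let the fingers close, or fill a call up. It gives the time, the measured TCP pose, the force, the opening and the grip force at its end, in the units of the state.
- get_obs(): the state, without advancing time (a new reading comes with each control period).
- camera(name): name is "side" or "top"; returns a dict with "pixels" (480x640x3 uint8, red, green, blue), "range_z" (480x640 float32, m along the optical axis (not along the pixel's ray), 0 where there is no reading), "intrinsics" (3x3 intrinsics, pixels), "k1" (the pictures are not rectified: a ray, as slopes to the right and down, at radius r is drawn at 1 + k1 r^2 times it, then the intrinsics apply), "rvec" (rotation vector, rad) and "tvec" (3), from world to camera coordinates, as OpenCV has them. Camera axes: x right, y down, z forward; pixel columns grow to the right and rows downward; lengths in m; the calibration is good to about 2 mm. A picture is of the moment at which its call begins.
- job_done(): hands the job in; it is judged then, once.
Trained networks look in a picture, given as the dict that the camera call returned (one of the last four; its "shot" number tells which), for a name from the list of things; names that differ only in an ending like _2 or _b are one class to them, and where a whole thing is asked for, a point or a joint stands for the part that bears it (a point fixed in the world has none). Each returns a list of dicts, best first, with "confidence" (0 to 1); they miss things now and then, are a little off and sometimes report something else, mostly with a low value. They report only what shows in the picture. A call takes as long as a camera call.
- recognise(picture, thing): "centre" ([column, row] in pixels, amid what is visible of it).
- landmark_of(picture, thing): "centre" ([column, row] in pixels: a listed point, or the origin of a listed thing).
The state is a dict: "clock": time; "joint_pos": joint angles; "joint_vel": joint speeds; "tau": joint torques, N m; "eef_pos": TCP position; "tool_rot": TCP orientation; "ft_force": force on the tool from outside, world axes, zero at the start; "ft_torque": the same for the moment, N m; "grip_width": finger opening in m; "grasp_force": force on a finger pad.
Only numpy, scipy, OpenCV 4.12 (cv2) and the standard library are available. Lean on these libraries where they do the work, as an engineer would, in place of code of your own. Each camera call takes 0.05 s, during which the arm holds its last target. There are 200 camera calls.

### The job

Lock the rinse board's pivot rod with the linchpin, the pin in the wooden rack that carries a sprung ring. Put the pin from above fully home in the upright hole at the rod's free end, ring still open and standing out past that free end; then swing the ring down over the rod end until it snaps shut round the pin's tip, and let go. Leave the plain pin, the two ink bottles and the white cup where they stand.

Things in the scene. Friction and masses are not known exactly. Their poses are not given: they have to be found in the camera images.
- linchpin: Steel linchpin, 160 g, upright in either rack hole. Origin on its axis at the underside of the round flange (23 mm across, 4 thick), z up. Below: shank 9 mm across, 48 long, last 8 mm tapering to 5. Above: head 16 x 16 mm up to z = 14 mm, then the grip tab. The open ring stands out level along +y. When home the flange rests on the rod's block, +y pointing towards the rod's free end
- pin_tab (a point): Middle of the linchpin's flat grip tab, 25 mm above the pin's origin. The tab is 12 mm (x) by 16 mm (y), from z = 14 to 36 mm: grip it across x with the fingertips no lower than z = 14 mm, as the ring's wire leaves the head at its x sides at z = 10 mm. Axes as the linchpin's
- ring (a joint): Swing of the sprung ring about an axis along the pin's x, 10 mm above the pin's origin: 0 = open (level, along +y), 1.57 = locked (hanging down, far side under the pin's tip). Over-centre spring: pushed at its far side it resists with about 1 N, balances at 0.7 rad, then snaps to locked by itself; let go earlier, it flies back open
- ring_rim (a point): Point on the ring's wire farthest from its swing axis, 66 mm from it. The ring is a circle of 5 mm round steel wire, 71 mm outside, 61 mm inside, mass 30 g. It goes freely round the rod's end block with the pin home
- rack: Fixed wooden block 170 (x) by 70 (y) by 60 mm high on the bench, with two upright through holes of 11.5 mm at x = -40 and +40 mm, one for the linchpin and one for the plain pin. Origin: centre of the underside
- stand: Fixed stand of the rinse board, origin on the bench under the rod's cross hole, z up; rod level along y, 100 mm high, free end to +y. It ends in a square steel block 26 x 26 mm in section, y = -16 to +16 mm, top at 113 mm. Steel cheek 125 mm high from y = -42 mm; beyond it, to y = -330, a tilted plywood board up to 175 mm high, 160 mm to either side in x. Nothing beyond the free end
- rod_hole (a point): Centre of the mouth of the upright through hole in the rod's end block, on the block's top, 113 mm above the bench; hole 11.5 mm across, 26 mm deep, open below. Axes as the stand's
- plain_pin: Plain steel pin without a ring in the other rack hole, same shank, round head 22 mm across and 16 mm high. Origin at the underside of the head. To be left alone
- ink_a: Ink bottle, violet, 34 mm across, 85 mm high, origin under its centre. To be left alone
- ink_b: Ink bottle, ochre, 34 mm across, 85 mm high, origin under its centre. To be left alone
- beaker: White open cup, 70 mm across, 90 mm high, origin under its centre. To be left alone

How it is judged:
On the way:
1. the linchpin stands fully home in the rod's hole with its ring still open (horizontal distance between linchpin and rod_hole below 0.004 m and z of linchpin in the frame of rod_hole between -0.004 and 0.004 m and angle between linchpin's own z axis and vertical below 0.12 rad and value of joint ring below 0.5 rad), for 0.2 s.
At the end, for the whole second after the job is handed in: The linchpin stands in the rod's hole, flange on the block (origin within 4 mm of the hole's mouth, tilt under 0.12 rad), at rest, with its ring locked (over 1.4 rad), released (horizontal distance between linchpin and rod_hole below 0.004 m and z of linchpin in the frame of rod_hole between -0.004 and 0.004 m and angle between linchpin's own z axis and vertical below 0.12 rad and value of joint ring above 1.4 rad and linear speed of linchpin below 0.02 m/s); the robot touches nothing.
It fails at once if the plain pin is lifted or shifted by more than 20 mm (distance of plain_pin from where it was at the start of the episode above 0.02 m).
It fails at once if an ink bottle or the cup is shifted by more than 30 mm or knocked over (distance of any of ink_a, ink_b, beaker from where it was at the start of the episode above 0.03 m or angle between any of ink_a, ink_b, beaker's own z axis and vertical above 0.6 rad).
It also fails if it takes over 51 s, if anything falls off the work surface, if the arm or the gripper's body presses on something with over 40 N, if the wrist force passes 120 N, or if a joint passes its speed limit or range.

## Working session

There is one attempt and no reset: what is moved stays moved. The work goes in short steps, Python scripts to look and compute and a tool call to move; the robot and the scene stay as the last step left them, time stands still between calls to the robot, and variables do not carry over. Pictures are saved under pics/ and viewed, at most 12 in all, crops included, and the job is handed in when it is done.

Besides the shell and the picture viewer there is one more tool, called after "Request:" in YAML: its name, and indented under it one key for each argument. arm_command: Moves the arm, as the interface text tells. Its arguments: {"type":"object","properties":{"slide":{"type":"array","items":{"type":"array","items":{"type":"number"}}},"spin":{"type":"array","items":{"type":"number"}},"jaw":{"type":"number"}},"required":["slide","spin"]}

```bash
mkdir -p pics
cat > h.py <<'E'
from workcell import *
import numpy as np, cv2
from scipy.spatial.transform import Rotation as R
def ray(c,px):
    K=np.array(c["intrinsics"]);u=np.array([(px[0]-K[0,2])/K[0,0],(px[1]-K[1,2])/K[1,1]])
    s=u.copy()
    for _ in range(20): s=u/(1+c["k1"]*(s@s))
    Rm=cv2.Rodrigues(np.array(c["rvec"],float))[0];t=np.array(c["tvec"],float).ravel()
    return -Rm.T@t, Rm.T@np.array([s[0],s[1],1.0])   # scale = depth
def atz(c,px,z):
    o,d=ray(c,px);return o+d*(z-o[2])/d[2]
def depthpt(c,px):
    o,d=ray(c,px);x,y=int(round(px[0])),int(round(px[1]))
    return o+d*c["range_z"][y,x]
def tri(c1,p1,c2,p2):
    o1,d1=ray(c1,p1);o2,d2=ray(c2,p2);d1=d1/np.linalg.norm(d1);d2=d2/np.linalg.norm(d2)
    s=np.linalg.lstsq(np.c_[d1,-d2],o2-o1,rcond=None)[0]
    a=o1+s[0]*d1;b=o2+s[1]*d2;return (a+b)/2,np.linalg.norm(a-b)
def proj(c,P):
    Rm=cv2.Rodrigues(np.array(c["rvec"],float))[0];p=Rm@np.array(P)+np.array(c["tvec"],float).ravel()
    s=p[:2]/p[2];s=s*(1+c["k1"]*(s@s));K=np.array(c["intrinsics"]);return [K[0,0]*s[0]+K[0,2],K[1,1]*s[1]+K[1,2]]
def save(c,n,box=None,f=1):
    im=c["pixels"][:,:,::-1]
    if box: x0,y0,x1,y1=box;im=im[y0:y1,x0:x1]
    cv2.imwrite(f"pics/{n}.png",cv2.resize(np.ascontiguousarray(im),None,fx=f,fy=f,interpolation=cv2.INTER_CUBIC))
E
python3 - <<'E'
from h import *
np.set_printoptions(precision=4,suppress=True)
t=camera("top");s=camera("side")
save(t,"t1");save(s,"s1")
for c in(t,s): print(c["intrinsics"],c["k1"],ray(c,(320,240)))
for n in ["linchpin","pin_tab","ring_rim","rack","stand","rod_hole","plain_pin","ink_a","ink_b","beaker"]:
    A=landmark_of(t,n);B=landmark_of(s,n)
    print(n,[(np.round(a["centre"],1),round(a["confidence"],2)) for a in A[:3]],[(np.round(a["centre"],1),round(a["confidence"],2)) for a in B[:3]])
    if A and B: print("   tri",*tri(t,A[0]["centre"],s,B[0]["centre"]))
o=get_obs();print(o["clock"],o["eef_pos"],o["tool_rot"],R.from_quat(o["tool_rot"]).as_matrix(),o["grip_width"],grip_point_offset)
E
```

```text
[[593.0528   0.     311.2851]
 [  0.     593.0528 243.8957]
 [  0.       0.       1.    ]] -0.16323140621431056 (array([0.4699, 0.1086, 0.9975]), array([ 0.1791, -0.0326, -0.9834]))
[[595.248    0.     314.2854]
 [  0.     595.248  245.1355]
 [  0.       0.       1.    ]] -0.19512493157510055 (array([0.3037, 0.5217, 0.6834]), array([ 0.3879, -0.542 , -0.7456]))
linchpin [(array([237.5, 307.8]), 0.73)] [(array([319.4, 346.8]), 0.94)]
   tri [0.5308 0.2084 0.054 ] 0.0038909099367247435
pin_tab [(array([235.5, 305.3]), 0.92)] [(array([322.7, 335. ]), 0.84)]
   tri [0.5302 0.2074 0.0813] 0.009708004900600609
ring_rim [(array([242.7, 259.8]), 0.63), (array([191.6, 307.2]), 0.56)] [(array([287.4, 379.5]), 0.92)]
   tri [ 0.613   0.2088 -0.1064] 0.044006347071416714
rack [(array([242.1, 287.5]), 0.65), (array([244.5, 259.2]), 0.45)] [(array([296.8, 350.1]), 0.75)]
   tri [0.5684 0.2063 0.0069] 0.002942471591667684
stand [(array([425.9, 270.7]), 0.55)] []
rod_hole [(array([437.7, 258.8]), 0.71), (array([191.6, 307.3]), 0.26)] [(array([406.4, 155.8]), 0.96), (array([285.6, 378.7]), 0.55)]
   
[... 264 characters left out ...]
1]), 0.69), (array([241. , 259.5]), 0.36)] [(array([230.4, 251.3]), 0.65), (array([284.8, 243.8]), 0.63)]
   tri [ 0.7298  0.0925 -0.0143] 0.08340202490772661
ink_b [(array([324.5, 216.2]), 0.74), (array([291.9, 179.1]), 0.69), (array([241. , 259.5]), 0.36)] [(array([230.4, 251.3]), 0.65), (array([284.8, 243.8]), 0.63)]
   tri [ 0.7298  0.0925 -0.0143] 0.08340202490772661
beaker [(array([204.2, 204.6]), 0.77)] [(array([174.4, 334.5]), 0.64), (array([285.6, 241.7]), 0.41)]
   tri [ 0.7191  0.2789 -0.005 ] 0.008078454450570136
1.1 [0.1779 0.4673 0.2313] [ 0.1809  0.9835 -0.      0.    ] [[-0.9345  0.3558 -0.    ]
 [ 0.3558  0.9345 -0.    ]
 [-0.     -0.     -1.    ]] 0.08562011559483634 0.0187
```

View pics/t1.png

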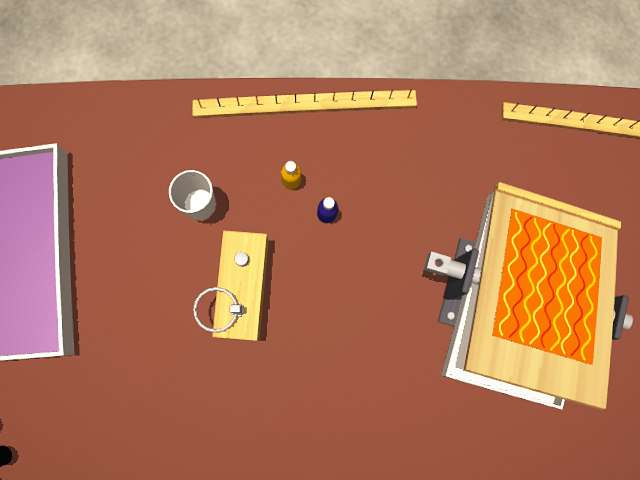

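View pics/s1.png

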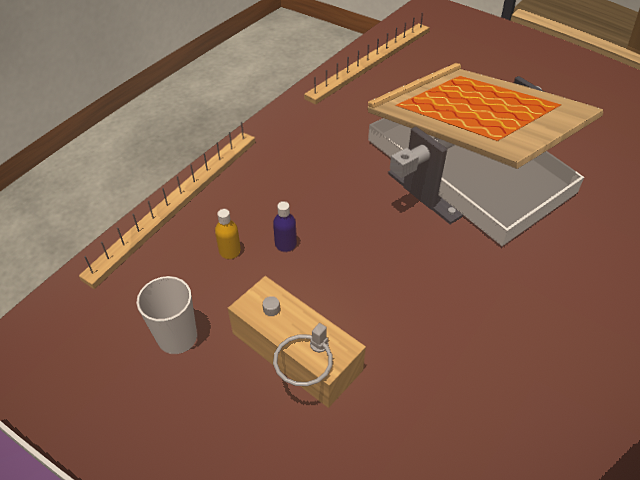

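The top view shows the linchpin near (236,308) with its ring to the left at (216,310), and the plain pin at (242,259). The rod block is at (437,262) with its free end to the left. The bottles are at (291,175) and (328,210), the cup at (195,195). The side view agrees: tab (319,335), rod hole (405,156). Next I'll refine these with depth clouds.

```bash
cat >> h.py <<'E'
def cloud(c):
    K=np.array(c["intrinsics"]);v,u=np.mgrid[0:480,0:640]
    p=cv2.undistortPoints(np.stack([u,v],-1).reshape(-1,1,2).astype(np.float64),K,np.array([c["k1"],0,0,0,0.]))[:,0]
    z=c["range_z"].reshape(-1,1);Rm=cv2.Rodrigues(np.array(c["rvec"],float))[0];t=np.array(c["tvec"],float).ravel()
    P=(np.c_[p,np.ones(len(p))]*z-t)@Rm
    P[z[:,0]==0]=np.nan
    return P.reshape(480,640,3)
def sel(P,lo,hi):
    Q=P.reshape(-1,3);return Q[np.all((Q>lo)&(Q<hi),1)]
E
python3 - <<'E'
from h import *
np.set_printoptions(precision=4,suppress=True)
for n in("top","side"):
    c=camera(n);P=cloud(c);np.save(n+".npy",P)
    print(n)
    print(" bench z",np.median(sel(P,[.4,-.0,-.02],[.5,.1,.02])[:,2]))
    r=sel(P,[.48,.15,.05],[.68,.26,.0645])
    print(" racktop",len(r),np.median(r[:,2]),cv2.minAreaRect(r[:,:2].astype(np.float32)))
    g=sel(P,[.48,.16,.066],[.58,.33,.078]);
    for m in(0,):
        A=np.c_[2*g[:,:2],np.ones(len(g))];x=np.linalg.lstsq(A,(g[:,:2]**2).sum(1),rcond=None)[0];rad=np.sqrt(x[2]+x[:2]@x[:2])
        k=abs(np.hypot(*(g[:,:2]-x[:2]).T)-rad)<.008;g2=g[k]
        A=np.c_[2*g2[:,:2],np.ones(len(g2))];x=np.linalg.lstsq(A,(g2[:,:2]**2).sum(1),rcond=None)[0];rad=np.sqrt(x[2]+x[:2]@x[:2])
    print(" ring",len(g),len(g2),x[:2],rad,np.median(g2[:,2]))
    q=sel(P,[.5,.18,.088],[.56,.24,.11]);print(" tab",len(q),np.median(q,0),q.min(0),q.max(0))
    q=sel(P,[.59,.17,.068],[.65,.23,.09]);print(" plain",len(q),np.median(q,0))
    b=sel(P,[.55,-.125,.105],[.64,-.06,.12]);print(" block",len(b),np.median(b,0),b.min(0),b.max(0),cv2.minAreaRect(b[:,:2].astype(np.float32)))
    for nm,col in(("a",0),):
        q=sel(P,[.62,.02,.03],[.8,.4,.13])
        _,lab=None,None
        from scipy.cluster.hierarchy import fclusterdata
        L=fclusterdata(q[::3,:2],.012,"distance",method="single")
        for l in set(L):
            w=q[::3][L==l]
            if len(w)>15: print("  obj",len(w),w.min(0),w.max(0))
    save(c,n+"blk",(390,220,490,300) if n=="top" else (360,110,460,190),6)
E
```

```text
top
 bench z 0.0005865109280207598
 racktop 4241 0.06070736169463183 ((0.5694116950035095, 0.20622944831848145), (0.0711265280842781, 0.17170600593090057), 85.03704833984375)
 ring 438 435 [0.5292 0.2411] 0.03300247300540017 0.07281307170316545
 tab 84 [0.5287 0.2084 0.0962] [0.5233 0.2013 0.0897] [0.5341 0.2165 0.0995]
 plain 152 [0.6089 0.2023 0.0767]
 block 431 [ 0.5935 -0.1056  0.1132] [ 0.5772 -0.1249  0.1051] [ 0.6139 -0.0824  0.1183] ((0.5949200391769409, -0.10683155059814453), (0.04435611888766289, 0.027247244492173195), 73.60394287109375)
  obj 314 [0.6201 0.1642 0.0333] [0.6572 0.2366 0.0665]
  obj 370 [0.6801 0.2502 0.03  ] [0.7498 0.318  0.0953]
  obj 126 [0.7392 0.1094 0.0317] [0.7675 0.1409 0.0889]
  obj 123 [0.6803 0.0488 0.0314] [0.709  0.08   0.0891]
side
 bench z -0.0005631886582535894
 racktop 5918 0.05940226854277335 ((0.5702047944068909, 0.20457035303115845), (0.07277602702379227, 0.17371143400669098), 85.45065307617188)
 ring 735 731 [0.529  0.2421] 0.03241631733520148 0.07141422983329165
 tab 157 [0.5284 0.2099 0.0949] [0.5229 0.1999 0.0882] [0.5359 0.2166 0.099 ]
 plain 226 [0.6073 0.2035 0.0752]
 block 382 [ 0.5935 -0.1025  0.1115] [ 0.5783 -0.1248  0.105 ] [ 0.6137 -0.0828  0.1162] ((0.5952169895172119, -0.10676709562540054), (0.043746691197156906, 0.02857981063425541), 71.57074737548828)
  obj 945 [0.6807 0.248  0.0301] [0.7499 0.3174 0.0923]
  obj 433 [0.6201 0.1635 0.0301] [0.6577 0.2363 0.0629]
  obj 220 [0.7387 0.1116 0.0307] [0.7676 0.1421 0.0863]
  obj 214 [0.6793 0.0498 0.0303] [0.7115 0.0814 0.086 ]
```

View pics/topblk.png

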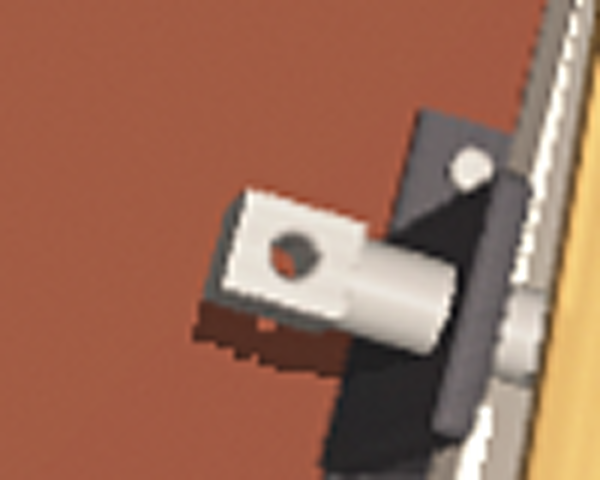

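View pics/sideblk.png

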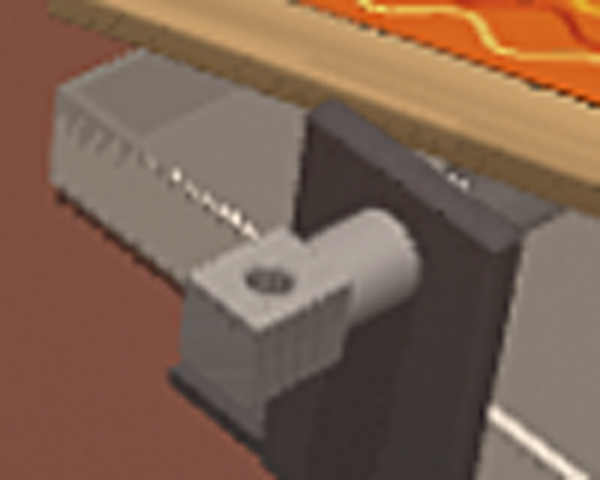

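Both crops show the hole clearly: about (438.8,262.1) in the top frame and (404.6,156.4) in the side frame. The block's long axis is tilted about 17° and its free end points left and up. Now I'll work out the exact geometry.

Run:
```python
from h import *
np.set_printoptions(precision=4,suppress=True)
t=camera("top");s=camera("side")
pt=(390+295/6-.42,220+255/6-.42);ps=(360+270/6-.42,110+281/6-.42)
print("hole",tri(t,pt,s,ps),atz(t,pt,.113),atz(s,ps,.113))
cr=[(248,190),(368,228),(345,320),(222,290)]
C=np.array([atz(t,(390+x/6-.42,220+y/6-.42),.113)[:2] for x,y in cr]);print(C,C.mean(0))
cs=[(290,226),(354,288),(260,332),(190,272)]
D=np.array([atz(s,(360+x/6-.42,110+y/6-.42),.113)[:2] for x,y in cs]);print(D,D.mean(0))
for P in(np.load("top.npy"),np.load("side.npy")):
    rod=sel(P,[.55,-.15,.1],[.64,-.06,.12]);b=rod[(rod[:,2]>.1095)&(rod[:,2]<.116)]
    print(cv2.minAreaRect(b[:,:2].astype(np.float32)),b[:,:2].mean(0))
# colour-based tab/origin
A=landmark_of(t,"pin_tab")[0]["centre"];B=landmark_of(s,"pin_tab")[0]["centre"]
print(atz(t,A,.085),atz(s,B,.085))
for P in(np.load("top.npy"),np.load("side.npy")):
    q=sel(P,[.5,.18,.094],[.56,.24,.11]);print("tabtop",q.mean(0),cv2.minAreaRect(q[:,:2].astype(np.float32)))
```

```text
hole (array([ 0.5962, -0.1019,  0.1122]), np.float64(0.0005007709861979861)) [ 0.5963 -0.1016  0.113 ] [ 0.5956 -0.1011  0.113 ]
[[ 0.6131 -0.0901]
 [ 0.6032 -0.1208]
 [ 0.5796 -0.1138]
 [ 0.5875 -0.0824]] [ 0.5958 -0.1018]
[[ 0.6022 -0.1227]
 [ 0.5774 -0.1112]
 [ 0.5879 -0.0829]
 [ 0.6133 -0.0922]] [ 0.5952 -0.1023]
((0.5891146063804626, -0.1129784882068634), (0.05945386737585068, 0.06364214420318604), 73.8375473022461) [ 0.5923 -0.1131]
((0.5832609534263611, -0.11347606778144836), (0.062192440032958984, 0.055486783385276794), 77.2259750366211) [ 0.5893 -0.1153]
[0.5342 0.211  0.085 ] [0.523  0.2069 0.085 ]
tabtop [0.5289 0.2093 0.0967] ((0.528713047504425, 0.20935240387916565), (0.014307085424661636, 0.01080322079360485), 89.83435821533203)
tabtop [0.5289 0.2088 0.0956] ((0.5289322733879089, 0.20866355299949646), (0.012169381603598595, 0.01589963398873806), 0.6649960875511169)
```

Request:
arm_command:
  slide:
    - [-5.8,-1.6,0]
    - [-11.6,-3.2,0]
    - [-17.4,-4.8,0]
    - [-23.2,-6.4,0]
    - [-29,-8,0]
  spin: [10,20,30,40,50]
  jaw: 5

```text
clock: 2.02
eef_pos: [0.4219, 0.2881, 0.2315]
tool_rot: [0.582, 0.813, 0.0, 0.0]
ft_force: [0.2, 0.5, -0.2]
grip_width: 0.0503
grasp_force: 0.0
```

```bash
cat >> h.py <<'E'
def goto(target,yaw):
    """target xyz, yaw (deg) of tool y axis; prints slide cm and spin"""
    o=get_obs();M=R.from_quat(o["tool_rot"]).as_matrix();p=np.array(o["eef_pos"])
    cur=np.degrees(np.arctan2(M[1,1],M[0,1]))
    print("t",round(o["clock"],2),"tcp",p.round(4),"yaw",cur.round(2),"tilt",M[2,2].round(5),"q",np.round(o["joint_pos"],2),"F",np.round(o["ft_force"],1),"grip",round(o["grip_width"],4),round(o["grasp_force"],1))
    print("slide",((np.array(target)-p)@M*100).round(2),"spin",round(cur-yaw,2))
E
python3 -c "
from h import *
goto([.5289,.2091,.13],-.3)"
```

```text
t 2.02 tcp [0.4219 0.2881 0.2315] yaw 18.84 tilt -1.0 q [0.6  0.26 0.03 1.34 0.   1.84] F [ 0.2  0.5 -0.2] grip 0.0503 0.0
slide [-10.93   7.57  10.15] spin 19.14
```

Request:
arm_command:
  slide:
    - [-4.4,3,1]
    - [-8.8,6,3]
    - [-10.9,7.6,6]
    - [-10.9,7.6,10]
    - [-10.9,7.6,10.2]
  spin: [9,18,19.1,19.1,19.1]

```text
clock: 2.65
eef_pos: [0.5256, 0.2098, 0.1259]
tool_rot: [0.707, 0.707, -0.004, -0.002]
ft_force: [0.4, 0.6, -0.0]
grip_width: 0.0499
grasp_force: 0.0
```

Run:
```python
from h import *
goto([.5289,.2091,.0765],-.3)
s=camera("side");save(s,"s2",(220,220,420,400),4)
```

```text
t 2.65 tcp [0.5256 0.2098 0.1259] yaw 0.0 tilt -0.99997 q [0.38 0.44 0.01 1.15 0.   1.95] F [ 0.4  0.6 -0. ] grip 0.0499 0.0
slide [-0.06  0.37  4.94] spin 0.3
```

View pics/s2.png

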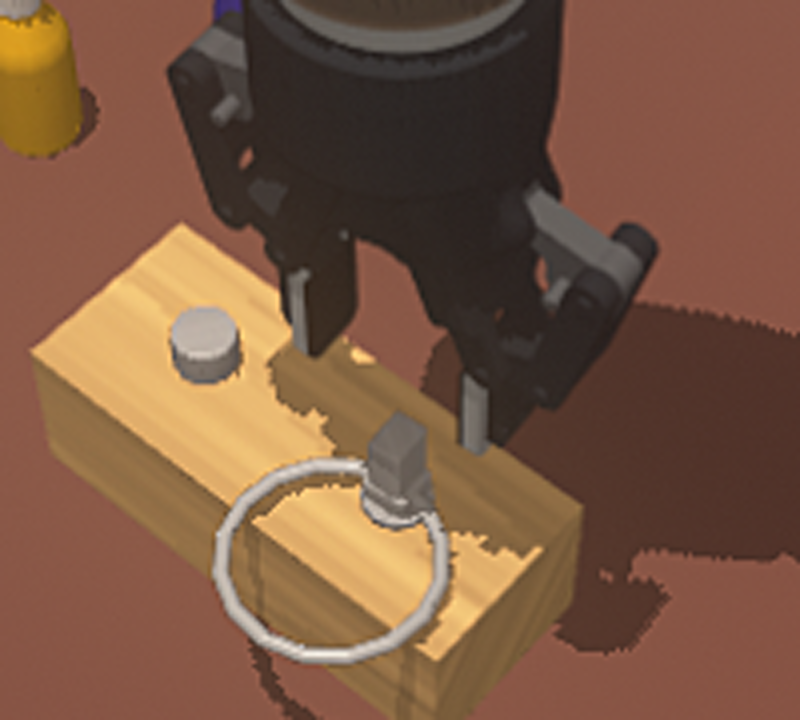

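The picture shows the open fingers above and astride the tab (crop 397,450), with the ring to the front and the plain pin clear at (205,345). I'll go down partway and let the arm settle.

Request:
arm_command:
  slide:
    - [0,0.2,1.5]
    - [0,0.2,3]
    - [0,0.2,3]
    - [0,0.2,3]
    - [0,0.2,3]
  spin: [0.3,0.3,0.3,0.3,0.3]
  jaw: 3

```text
clock: 3.32
eef_pos: [0.5304, 0.2115, 0.1]
tool_rot: [0.709, 0.706, 0.001, 0.0]
ft_force: [-0.7, -0.5, 0.0]
grip_width: 0.0301
grasp_force: 0.0
```

Run:
```python
from h import *
goto([.5289,.2091,.0765],-.3)
```

```text
t 3.33 tcp [0.5304 0.2115 0.1   ] yaw -0.24 tilt -1.0 q [ 0.38  0.47 -0.02  1.08 -0.    1.95] F [-0.7 -0.5  0. ] grip 0.0301 0.0
slide [-0.24 -0.15  2.35] spin 0.06
```

Request:
arm_command:
  slide:
    - [-0.2,-0.1,1.2]
    - [-0.2,-0.1,2.3]
    - [-0.2,-0.1,2.3]
    - [-0.2,-0.1,2.3]
    - [-0.2,-0.1,2.3]
  spin: [0,0,0,0,0]

```text
clock: 3.95
eef_pos: [0.5294, 0.2094, 0.0766]
tool_rot: [0.709, 0.706, 0.0, 0.0]
ft_force: [0.4, 0.2, 0.7]
grip_width: 0.03
grasp_force: 0.0
```

Request:
arm_command:
  slide:
    - [0,0,0]
    - [0,0,0]
    - [0,0,0]
    - [0,0,0]
    - [0,0,0]
  spin: [0,0,0,0,0]
  jaw: 0.8

```text
clock: 4.58
eef_pos: [0.5294, 0.2094, 0.0768]
tool_rot: [0.709, 0.706, 0.0, 0.0]
ft_force: [0.1, -0.4, 4.6]
grip_width: 0.0102
grasp_force: 60.1
```

Request:
arm_command:
  slide:
    - [0,0,-1.5]
    - [0,0,-4]
    - [0,0,-7]
    - [0,0,-10]
    - [0,0,-12.5]
  spin: [0,0,0,0,0]

```text
clock: 5.2
eef_pos: [0.5283, 0.2091, 0.2025]
tool_rot: [0.709, 0.706, -0.001, -0.0]
ft_force: [0.4, -0.9, -1.7]
grip_width: 0.0106
grasp_force: 59.5
```

Run:
```python
from h import *
goto([.5958,-.1018,.20],-17)
```

```text
t 5.2 tcp [0.5283 0.2091 0.2025] yaw -0.24 tilt -1.0 q [0.38 0.39 0.14 1.32 0.   1.95] F [ 0.4 -0.9 -1.7] grip 0.0106 59.5
slide [-31.06   6.88   0.26] spin 16.76
```

Request:
arm_command:
  slide:
    - [-4,0.8,0]
    - [-9.5,2,0]
    - [-15,3.3,0]
    - [-20.5,4.5,0]
    - [-25,5.5,0]
  spin: [2,5,8,11,13.5]

```text
clock: 5.82
eef_pos: [0.5822, -0.043, 0.2012]
tool_rot: [0.787, 0.616, -0.001, -0.001]
ft_force: [1.3, -0.6, -2.0]
grip_width: 0.0106
grasp_force: 59.5
```

Request:
arm_command:
  slide:
    - [0,0,0]
    - [0,0,0]
    - [0,0,0]
    - [0,0,0]
    - [0,0,0]
  spin: [0,0,0,0,0]

```text
clock: 6.45
eef_pos: [0.5829, -0.04, 0.2014]
tool_rot: [0.786, 0.618, 0.0, -0.0]
ft_force: [-0.2, 0.9, -2.9]
grip_width: 0.0104
grasp_force: 59.5
```

Run:
```python
from h import *
goto([.5958,-.1018,.20],-17)
```

```text
t 6.45 tcp [ 0.5829 -0.04    0.2014] yaw -13.66 tilt -1.0 q [-0.07  0.42  0.18  1.33  0.    1.74] F [-0.2  0.9 -2.9] grip 0.0104 59.5
slide [-5.69  2.72  0.14] spin 3.34
```

Request:
arm_command:
  slide:
    - [-2,1,0]
    - [-4,2,0]
    - [-5.7,2.7,0]
    - [-5.7,2.7,0]
    - [-5.7,2.7,0]
  spin: [1,2,3.3,3.3,3.3]

```text
clock: 7.08
eef_pos: [0.5954, -0.103, 0.2011]
tool_rot: [0.804, 0.594, -0.0, -0.0]
ft_force: [0.6, 0.4, -2.9]
grip_width: 0.0105
grasp_force: 59.5
```

Run:
```python
from h import *
np.set_printoptions(precision=4,suppress=True)
goto([.5958,-.1018,.20],-17)
t=camera("top");s=camera("side");print(get_obs()["eef_pos"])
for c,n in((t,"t"),(s,"s")):
    P=cloud(c)
    g=sel(P,[.55,-.125,.185],[.66,0.02,.205])
    q=sel(P,[.57,-.13,.115],[.62,-.08,.16]); print(n,"ringpts",len(g),np.median(g,0),"shank",len(q),q.mean(0) if len(q) else "")
    if len(g)>40:
        k=np.ones(len(g),bool)
        for _ in range(4):
            A=np.c_[2*g[k,:2],np.ones(k.sum())];x=np.linalg.lstsq(A,(g[k,:2]**2).sum(1),rcond=None)[0];rad=np.sqrt(x[2]+x[:2]@x[:2]);k=abs(np.hypot(*(g[:,:2]-x[:2]).T)-rad)<.006
        print("ring",x[:2],rad,k.sum(),np.median(g[k],0)[2])
    print("hole px",proj(c,[.5958,-.1018,.113]),"tip px",proj(c,[.5958,-.1018,.138]),[ (l["centre"],l["confidence"]) for l in landmark_of(c,"linchpin")[:2]])
save(s,"s3",(340,50,480,180),5)
save(t,"t3",(380,200,500,300),6)
```

```text
t 7.08 tcp [ 0.5954 -0.103   0.2011] yaw -17.09 tilt -1.0 q [-0.17  0.46  0.25  1.36  0.    1.7 ] F [ 0.6  0.4 -2.9] grip 0.0105 59.5
slide [ 0.13 -0.    0.11] spin -0.09
[ 0.5955 -0.1023  0.2012]
t ringpts 451 [ 0.6028 -0.0631  0.1966] shank 51 [ 0.597  -0.0968  0.1266]
ring [ 0.6043 -0.0701] 0.032274973832305556 435 0.1967162884342037
hole px [np.float64(438.8998233429299), np.float64(262.4228941870518)] tip px [np.float64(442.73529180758567), np.float64(260.02360640668405)] [([450.0, 253.6], 0.81), ([406.4, 239.1], 0.44)]
s ringpts 552 [ 0.5974 -0.0804  0.1953] shank 59 [ 0.5936 -0.101   0.1453]
ring [ 0.6047 -0.069 ] 0.03166097971018913 527 0.1952725675321956
hole px [np.float64(404.68603819995207), np.float64(156.0944851764885)] tip px [np.float64(406.4167734064381), np.float64(142.9273680627095)] [([413.5, 117.3], 0.77)]
```

View pics/s3.png

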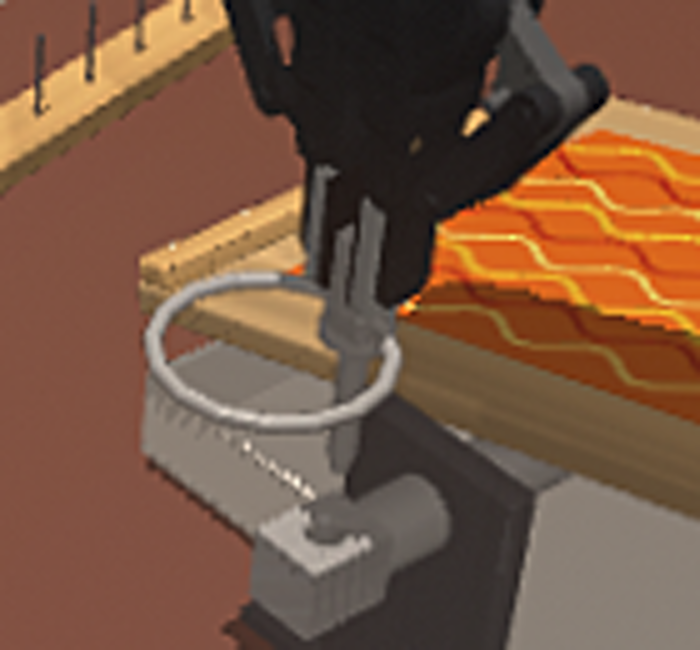

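The side crop shows the pin upright above the hole with its tip at crop (340,470), and the hole mouth at (325,525). The ring is open towards the free end. I'll measure the shank itself.

Run:
```python
from h import *
np.set_printoptions(precision=4,suppress=True)
print(get_obs()["eef_pos"])
s=camera("side");t=camera("top")
for c in(s,t):
    P=cloud(c)
    for v in range(int(proj(c,[.5958,-.1018,.18])[1]),int(proj(c,[.5958,-.1018,.137])[1])+2, 2):
        r=P[v];m=(np.abs(r[:,0]-.5955)<.012)&(np.abs(r[:,1]+.102)<.014)&(r[:,2]>.125)&(r[:,2]<.188)
        u=np.where(m)[0]
        if len(u):
            z=np.median(r[m,2]);exp=[proj(c,[.5958,-.1018,zz]) for zz in(.137,.18)]
            ue=np.interp(v,*zip(*sorted((e[1],e[0]) for e in exp)))
            print(v,u.min(),u.max(),(u.min()+u.max())/2,"exp",round(ue,2),"z",z,r[m].mean(0))
    print()
    im=c["pixels"]
for z in (.137,.18): print(proj(t,[.5958,-.1018,z]))
```

```text
[ 0.5956 -0.1021  0.2014]
119 406 410 408.0 exp 409.44 z 0.18699197415405028 [ 0.5941 -0.0933  0.1869]
121 408 412 410.0 exp 409.26 z 0.18023509682864938 [ 0.5928 -0.0978  0.1814]
123 408 412 410.0 exp 409.0 z 0.17615698806603114 [ 0.5935 -0.1002  0.176 ]
125 407 412 409.5 exp 408.74 z 0.1718517898411996 [ 0.5944 -0.1012  0.1716]
127 407 411 409.0 exp 408.48 z 0.16866400148932614 [ 0.5942 -0.1     0.1689]
129 407 411 409.0 exp 408.22 z 0.16508660107612802 [ 0.5939 -0.1003  0.1653]
131 406 406 406.0 exp 407.96 z 0.158600540117888 [ 0.5988 -0.1016  0.1586]
135 407 411 409.0 exp 407.44 z 0.15435945020343506 [ 0.593  -0.1011  0.1544]
137 406 411 408.5 exp 407.18 z 0.1504210774907963 [ 0.5935 -0.1013  0.1504]
139 405 411 408.0 exp 406.93 z 0.1474005799707382 [ 0.5936 -0.1007  0.147 ]
141 406 410 408.0 exp 406.67 z 0.14406052556574264 [ 0.5928 -0.0998  0.1443]
143 406 409 407.5 exp 406.41 z 0.13938238330656727 [ 0.5937 -0.1011  0.1393]

257 443 443 443.0 exp 447.56 z 0.1491325532330024 [ 0.5986 -0.0997  0.1491]
259 442 444 443.0 exp 444.37 z 0.1553393715626129 [ 0.595  -0.0984  0.1538]
261 442 446 444.0 exp 442.58 z 0.14992964224172578 [ 0.5915 -0.0988  0.1574]

[np.float64(442.5778378726378), np.float64(260.1221413598315)]
[np.float64(449.67501597851265), np.float64(255.67736030583896)]
```

View pics/t3.png

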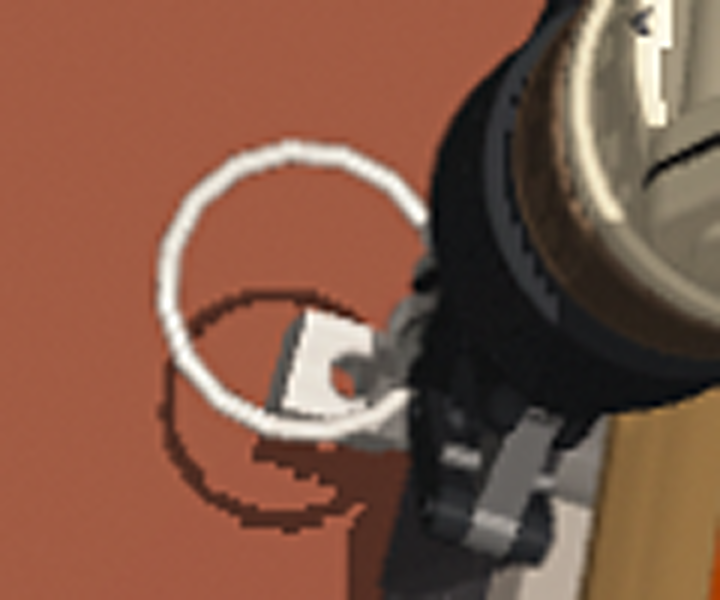

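The top crop shows the dark pin shank reaching over the hole, with its tip near crop (365,375). The ring is centred at (300,290), out past the free end. The tip looks slightly off, so I'll print the pixel patch to locate it.

Run:
```python
from h import *
t=camera("top");im=t["pixels"].astype(int);P=cloud(t)
print("sat/val, z(mm)")
print("     "+" ".join(f"{u:7d}" for u in range(432,450)))
for v in range(254,270):
    print(v," ".join(f"{im[v,u].max():3d}/{im[v,u].max()-im[v,u].min():3d}" for u in range(432,450)))
for v in range(254,270):
    print(v," ".join(f"{P[v,u,2]*1000:4.0f}" for u in range(432,450)))
```

```text
sat/val, z(mm)
         432     433     434     435     436     437     438     439     440     441     442     443     444     445     446     447     448     449
254 232/ 16 232/ 16 233/ 15 236/ 14 237/ 13 239/ 13 234/ 20 222/ 23 212/ 24 187/ 47 157/ 89 142/ 67  99/  6 115/ 11  71/  7  49/  4  63/  7  59/  5
255 232/ 16 230/ 17 230/ 18 230/ 17 231/ 18 233/ 15 234/ 15 237/ 14 240/ 15 222/ 24 134/ 30 125/ 25 102/ 10 105/ 10  51/  5  70/  7  74/  8  49/  3
256 231/ 16 231/ 16 231/ 17 231/ 18 230/ 19 230/ 17 231/ 18 233/ 18 237/ 15 228/ 22 124/ 11 119/ 10 102/ 11 102/ 10  71/  7  79/  8  74/  6  46/  4
257 229/ 17 230/ 18 230/ 17 232/ 16 233/ 17 234/ 17 229/ 20 232/ 23 221/ 21 159/ 18 119/ 11 102/ 11  89/ 10  91/ 10  79/  7  82/  7  86/  8  60/  4
258 228/ 17 229/ 20 230/ 20 231/ 18 216/ 19 200/ 20 184/ 19 193/ 21 192/ 18 112/ 12 100/ 11  81/  8  79/  7  82/  7  84/  8  88/  7  84/  7  54/  4
259 229/ 18 229/ 18 231/ 20 210/ 19 164/ 17 112/ 13 105/ 11 111/ 13 120/ 14  98/ 11  81/  8  79/  9  80/  7  86/  7  87/  7  77/  6  53/  3  32/  0
260 229/ 18 231/ 19 229/ 19 126/ 11  94/  8  74/
[... 2235 characters left out ...]
06  108  139  145  151  150  197  215  224
263  112  115  113  113    3    3    1   90   96  103  111  nan   -1  114  195  210  218  220
264  115  115  113  112    2   -2    1   90   97  104  114  113  114  199  200  197  213  218
265  112  114  115  115  116   -1    0   89   98  109  112  112  198  196  198  197  200  251
266  116  113  113  114  114  115  116  111  114  115  111  197  195  197  198  196  255  252
267  115  114  113  114  116  113  112  111  114  198  197  198  198  197  197  113  254  257
268  109  113  115  112  112  115  196  196  197  198  199  196  198  196  116  251  254  254
269  110  112  116  198  197  196  196  195  198  196  199  198  197  114  114  251  252  262
```

Request:
arm_command:
  slide:
    - [0.1,0,1]
    - [0.1,0,2]
    - [0.1,0,2.6]
    - [0.1,0,3]
    - [0.1,0,3.4]
  spin: [0,0,0,0,0]

```text
clock: 8.05
eef_pos: [0.596, -0.1018, 0.1671]
tool_rot: [0.804, 0.594, 0.0, 0.0]
ft_force: [0.6, 0.8, -1.8]
grip_width: 0.0104
grasp_force: 59.5
```

Run:
```python
from h import *
np.set_printoptions(precision=4,suppress=True)
goto([.5957,-.1014,.1295],-17)
s=camera("side");t=camera("top");o=get_obs();print(o["eef_pos"],o["ft_force"],o["ft_torque"],o["grip_width"])
save(s,"s4",(370,90,450,180),7)
```

```text
t 8.05 tcp [ 0.596  -0.1018  0.1671] yaw -17.05 tilt -1.0 q [-0.17  0.48  0.18  1.28 -0.    1.7 ] F [ 0.6  0.8 -1.8] grip 0.0104 59.5
slide [ 0.03 -0.04  3.76] spin -0.05
[ 0.5957 -0.1018  0.1669] [ 0.158  -0.2489 -2.0263] [ 0.0411  0.0548 -0.0463] 0.010448725445973847
```

View pics/s4.png

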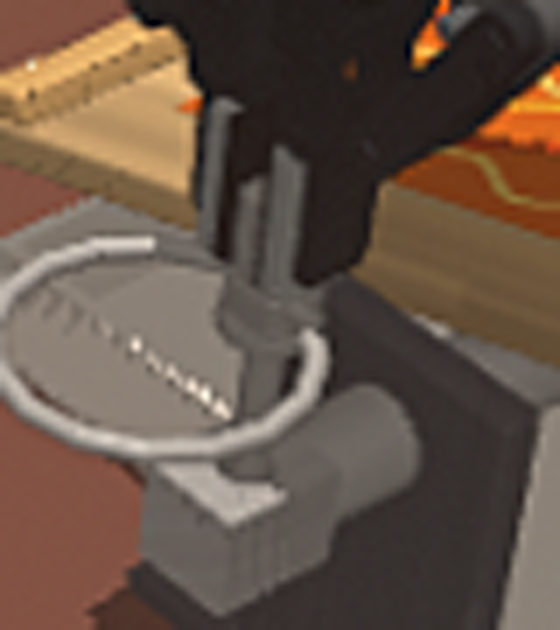

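The shank's tip has entered the hole (crop 250,470) with no contact force. I'll keep going down.

Request:
arm_command:
  slide:
    - [0,0,0.8]
    - [0,0,1.6]
    - [0,0,2.4]
    - [0,0,3.2]
    - [0,0,3.5]
  spin: [0,0,0,0,0]

```text
clock: 8.78
eef_pos: [0.5957, -0.1017, 0.1315]
tool_rot: [0.804, 0.595, -0.0, -0.0]
ft_force: [-0.0, -0.3, -1.1]
grip_width: 0.0101
grasp_force: 59.6
```

Request:
arm_command:
  slide:
    - [0,0,0.1]
    - [0,0,0.2]
    - [0,0,0.3]
    - [0,0,0.3]
    - [0,0,0.3]
  spin: [0,0,0,0,0]

```text
clock: 9.4
eef_pos: [0.5962, -0.1018, 0.1298]
tool_rot: [0.804, 0.595, 0.0, 0.0]
ft_force: [-0.8, 0.5, 1.9]
grip_width: 0.0104
grasp_force: 59.7
```

Contact is felt, so I'll release and back off.

Request:
arm_command:
  slide:
    - [0,0,0]
    - [0,0,0]
    - [0,0,0]
    - [0,0,-1]
    - [0,0,-3]
  spin: [0,0,0,0,0]
  jaw: 3.5

```text
clock: 10.02
eef_pos: [0.5954, -0.1017, 0.1593]
tool_rot: [0.804, 0.595, -0.001, -0.001]
ft_force: [0.5, -0.3, 0.1]
grip_width: 0.035
grasp_force: 0.0
```

Request:
arm_command:
  slide:
    - [0,0,-3]
    - [4,0,-6]
    - [8,0,-8]
    - [10,0,-8]
    - [10,0,-8]
  spin: [0,0,0,0,0]

```text
clock: 10.65
eef_pos: [0.625, -0.0052, 0.2384]
tool_rot: [0.803, 0.595, -0.001, -0.0]
ft_force: [0.3, -0.3, -0.7]
grip_width: 0.035
grasp_force: 0.0
```

Run:
```python
from h import *
np.set_printoptions(precision=4,suppress=True)
s=camera("side");t=camera("top")
goto([.5957,-.1014,.18],-17)
for c in(s,t):
    P=cloud(c)
    g=sel(P,[.55,-.15,.117],[.66,-0.02,.131])
    k=np.ones(len(g),bool)
    for _ in range(5):
        A=np.c_[2*g[k,:2],np.ones(k.sum())];x=np.linalg.lstsq(A,(g[k,:2]**2).sum(1),rcond=None)[0];rad=np.sqrt(x[2]+x[:2]@x[:2]);k=abs(np.hypot(*(g[:,:2]-x[:2]).T)-rad)<.006
    print("ring",x[:2],rad,k.sum(),np.median(g[k],0)[2])
    q=sel(P,[.57,-.13,.142],[.62,-.08,.16]);print("tabtop",len(q),np.median(q,0) if len(q) else "")
save(s,"s5",(340,80,480,180),5)
```

```text
t 10.75 tcp [ 0.6243 -0.0069  0.2378] yaw -17.07 tilt -1.0 q [-0.01  0.5   0.4   1.47 -0.    1.86] F [-0.2  0.2  0.8] grip 0.0349 0.0
slide [-9.86  0.05  5.8 ] spin -0.07
ring [ 0.5894 -0.0965] 0.0497345406098728 315 0.12350438490131137
tabtop 90 [ 0.5942 -0.0999  0.1475]
ring [ 0.6048 -0.0655] 0.029244870297661135 124 0.12545589114451056
tabtop 0
```

View pics/s5.png

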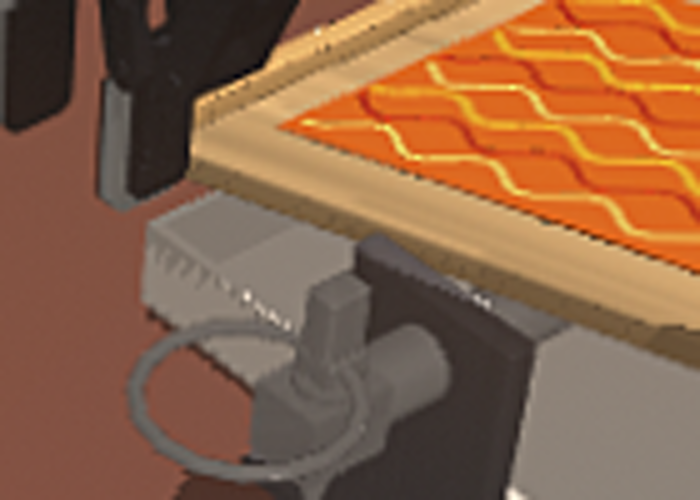

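The pin is seated with its flange on the block, and the ring stands level and open past the free end. Tab top is at z ≈ 0.148, as expected. I'll shut the fingers and move above the rim.

Request:
arm_command:
  slide:
    - [-2,0,2]
    - [-4.1,0,5]
    - [-4.1,0,8]
    - [-4.1,0,9.5]
    - [-4.1,0,9.5]
  spin: [0,0,0,0,0]
  jaw: 0

```text
clock: 11.38
eef_pos: [0.6119, -0.046, 0.1427]
tool_rot: [0.804, 0.594, -0.001, -0.001]
ft_force: [-1.0, 0.5, 0.5]
grip_width: 0.0001
grasp_force: 0.0
```

Run:
```python
from h import *
goto([.5958+.058*.292,-.1018+.058*.956,.143],-17)
```

```text
t 11.38 tcp [ 0.6119 -0.046   0.1427] yaw -17.1 tilt -0.99999 q [-0.08  0.52  0.18  1.24 -0.    1.79] F [-1.   0.5  0.5] grip 0.0001 0.0
slide [-0.01  0.09 -0.03] spin -0.1
```

Request:
arm_command:
  slide:
    - [0,0.1,1.8]
    - [-0.2,0.1,3.4]
    - [-0.4,0.1,4.8]
    - [-0.6,0.1,5.8]
    - [-0.6,0.1,6.5]
  spin: [0,0,0,0,0]

```text
clock: 12.0
eef_pos: [0.6121, -0.0515, 0.0786]
tool_rot: [0.804, 0.594, -0.0, -0.0]
ft_force: [0.2, 0.4, 0.8]
grip_width: -0.0001
grasp_force: 0.0
```

Run:
```python
from h import *
np.set_printoptions(precision=4,suppress=True)
s=camera("side");goto([.6127,-.0464,.143],-17)
P=cloud(s)
for z0,z1 in((.03,.06),(.06,.09),(.115,.131)):
    g=sel(P,[.56,-.135,z0],[.64,-0.02,z1]);print(z0,len(g),np.median(g,0))
save(s,"s6",(340,80,480,200),5)
```

```text
t 12.05 tcp [ 0.6116 -0.0513  0.0777] yaw -17.05 tilt -1.0 q [-0.08  0.57  0.08  1.09  0.    1.78] F [-0.  -0.3 -0.2] grip 0.0 0.0
slide [ 0.5  -0.06 -6.53] spin -0.05
0.03 3 [ 0.5651 -0.135   0.0467]
0.06 188 [ 0.5945 -0.0615  0.0839]
0.115 221 [ 0.6038 -0.0421  0.1261]
```

View pics/s6.png

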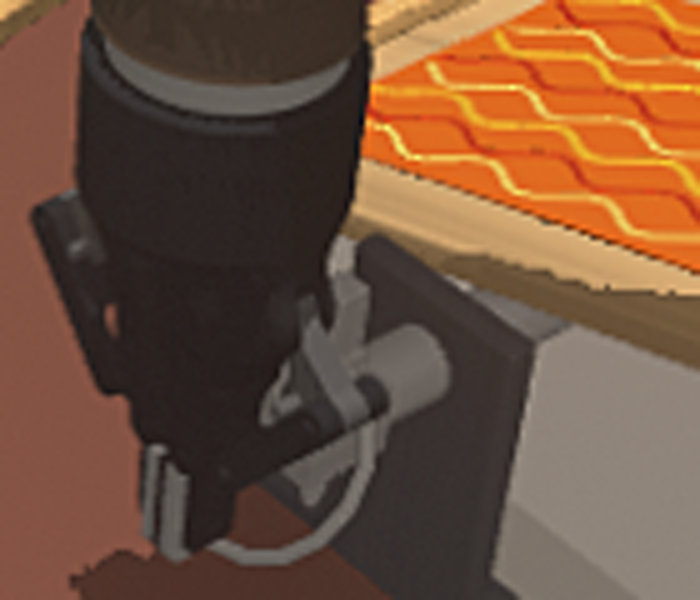

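The fingertip has the ring down at roughly 50°, not yet snapped. The gripper body is clear of the tab, so I'll push a little further.

Request:
arm_command:
  slide:
    - [0,0,0.2]
    - [0,0,0.4]
    - [0,0,0.6]
    - [0,0,0.8]
    - [0,0,0.8]
  spin: [0,0,0,0,0]

```text
clock: 12.68
eef_pos: [0.6123, -0.0513, 0.0711]
tool_rot: [0.804, 0.595, -0.0, -0.0]
ft_force: [0.7, 0.4, 0.3]
grip_width: -0.0001
grasp_force: 0.0
```

Run:
```python
from h import *
np.set_printoptions(precision=4,suppress=True)
s=camera("side");t=camera("top");goto([.6127,-.0464,.143],-17)
for c in (s,t):
  P=cloud(c)
  for z0 in np.arange(.03,.16,.01):
    g=sel(P,[.555,-.125,z0],[.64,-0.02,z0+.01])
    y=(g[:,:2]-[.5958,-.1018])@[.292,.956];x=(g[:,:2]-[.5958,-.1018])@[.956,-.292];k=(abs(x)<.036)&(y>-.02)
    print(round(z0,3),k.sum(),np.c_[x,y][k].min(0)if k.any() else"",np.c_[x,y][k].max(0)if k.any() else"")
save(s,"s7",(340,80,480,200),5)
```

```text
t 12.78 tcp [ 0.6124 -0.0514  0.0713] yaw -17.04 tilt -1.0 q [-0.08  0.57  0.07  1.07  0.    1.78] F [-0.2 -0.7 -0.7] grip -0.0002 0.0
slide [ 0.48 -0.12 -7.17] spin -0.04
0.03 0  
0.04 0  
0.05 26 [-0.0109 -0.003 ] [0.0134 0.0027]
0.06 43 [-0.0255 -0.0027] [0.0112 0.0028]
0.07 66 [-0.0321 -0.0024] [0.0072 0.0647]
0.08 131 [-0.0345 -0.0141] [0.0144 0.0645]
0.09 144 [-0.0344 -0.02  ] [0.0141 0.0652]
0.1 106 [-0.033  -0.0194] [0.0133 0.0648]
0.11 157 [-0.0303 -0.0196] [0.0264 0.0674]
0.12 262 [-0.0355 -0.0082] [0.0261 0.0683]
0.13 169 [-0.035  -0.0087] [0.0264 0.0717]
0.14 206 [-0.0347 -0.0095] [0.0192 0.0719]
0.15 158 [-0.036  -0.0042] [0.0191 0.0717]
0.03 0  
0.04 0  
0.05 1 [-0.0139  0.002 ] [-0.0139  0.002 ]
0.06 4 [-0.0194  0.0016] [-0.0092  0.0022]
0.07 3 [-0.0094  0.0619] [-0.005   0.0646]
0.08 5 [-0.0121  0.0118] [-0.0052  0.0634]
0.09 11 [-0.013   0.0075] [-0.0112  0.0619]
0.1 5 [-0.0133  0.0105] [-0.0124  0.0618]
0.11 1 [-0.0172  0.0617] [-0.0172  0.0617]
0.12 18 [-0.0285  0.0596] [-0.0197  0.0669]
0.13 16 [-0.0325  0.0609] [-0.0254  0.0667]
0.14 9 [-0.0358  0.0594] [-0.0334  0.0669]
0.15 0
```

The ring's wire now hangs in the plane y≈0 down to z≈0.055, so it has snapped locked. I'll move out, then up.

Request:
arm_command:
  slide:
    - [1.5,0,0]
    - [4,0,-2]
    - [6,0,-6]
    - [8,0,-11]
    - [8,0,-14]
  spin: [0,0,0,0,0]

```text
clock: 13.4
eef_pos: [0.6373, 0.0279, 0.2145]
tool_rot: [0.803, 0.596, 0.002, 0.001]
ft_force: [0.2, -0.4, -0.1]
grip_width: 0.0001
grasp_force: 0.0
```

Request:
arm_command:
  slide:
    - [0,0,0]
    - [0,0,0]
    - [0,0,0]
    - [0,0,0]
    - [0,0,0]
  spin: [0,0,0,0,0]

```text
clock: 14.02
eef_pos: [0.6356, 0.0249, 0.2106]
tool_rot: [0.804, 0.594, -0.001, -0.0]
ft_force: [-0.6, 0.3, -1.0]
grip_width: 0.0001
grasp_force: 0.0
```

Run:
```python
from h import *
np.set_printoptions(precision=4,suppress=True)
s=camera("side")
P=cloud(s)
for z0 in (.05,.06,.145):
    g=sel(P,[.555,-.125,z0],[.64,-0.02,z0+.01])
    y=(g[:,:2]-[.5958,-.1018])@[.292,.956];x=(g[:,:2]-[.5958,-.1018])@[.956,-.292];k=(abs(x)<.036)&(abs(y)<.02)
    print(z0,k.sum(),np.c_[x,y,g[:,2]][k].min(0),np.c_[x,y,g[:,2]][k].max(0))
save(s,"s8",(340,80,480,200),5)
```

```text
0.05 31 [-0.0145 -0.0026  0.0558] [0.012  0.0036 0.0599]
0.06 70 [-0.0272 -0.0032  0.0602] [0.0286 0.0031 0.07  ]
0.145 73 [-0.0068 -0.0077  0.145 ] [0.0065 0.0086 0.1506]
```

View pics/s8.png

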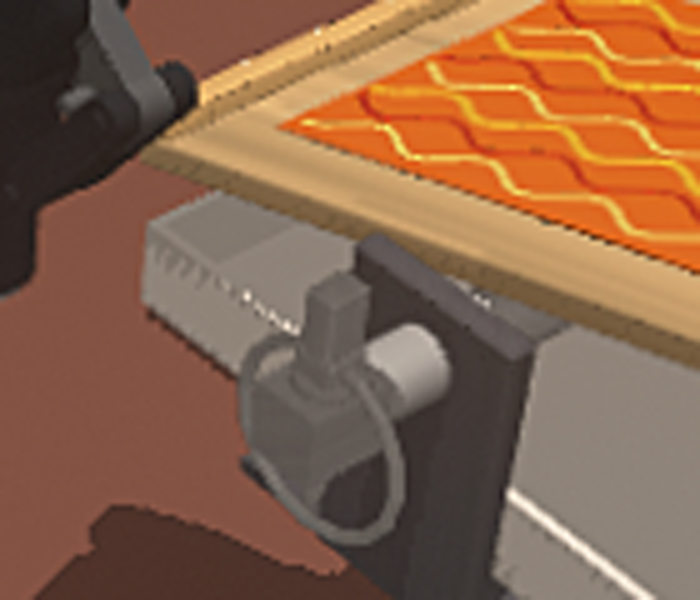

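The ring hangs around the block, locked under the pin's tip. The pin is upright and seated, and the gripper is clear.

```bash
python3 -c "
from workcell import *
print(job_done())"
```

```text
the job is handed in; nothing more can be done
None
```

The linchpin stands fully home in the rod's hole with its ring snapped shut round the tip, the gripper is clear, and the job was handed in at about 14 s on the robot's clock; no verdict was returned.

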